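# Lock the measuring slide with its T-head transit pin

## Robot

A 6-joint arm with a two-finger parallel gripper is mounted at the origin on the work surface. World frame = base frame: x ahead of the robot, y to its left, z up, the work surface at z = 0. Lengths are in mm, angles in rad, forces in N, time in s.
With the tool pointing down it reaches from about 375 to 925 mm from the base axis. Payload 5.7 kg.
Tool frame: the origin (TCP) lies midway between the tips of the shut fingers; the grasp point (between the pads) lies 19 mm behind it (arm.grasp_offset is the distance from the TCP to the grasp point, in mm); y points along the fingers, x is the direction in which the jaws open and shut, and the axes are right-handed (so a half turn about y gives the same grasp; the last joint's range is limited). The gripper opens to 88 mm and grips with 3 to 60 N. Pads are 20 mm wide; open, the fingers measure 115 mm over their backs; the gripper's body (75 mm by 178 mm) begins 61 mm behind the grasp point.
Start: joints at [-1.267, 0.359, 1.51, -0, 1.272, -0.115], TCP at [243.98, -548.12, 222.623] pointing down, gripper open.
Joint ranges: [-2.97, 2.97], [-1.01, 2.36], [0.21, 2.38], [-0.96, 4.11], [0.2, 2.71], [-2.98, 2.98]. Speed limits (rad/s): [2.39, 2.39, 3.14, 3.14, 3.14, 3.14].

## Interface

Orientations are given as a rotation vector (axis times angle).
In Python, from bench import arm, vision gives the robot as it stands. The module is installed in compiled form; this text tells all that it offers.
- The arm moves only by the tool move_arm, never from a script. Its arguments are lists of equal length, an entry for each row: "offset": the shift along the tool's x, y, z in m, a list of three; "twist": the turn about the tool's y in degrees. A call has 1 to 5 rows; each row is the pose to reach, as a shift and turn from the pose commanded when the call began, along the tool's axes at that moment; what a row does not reach only later rows make up. A row lasts 1/10 s, in which the tool goes at most 50 mm and 8.59 degrees, less where a joint would pass 70% of its speed; a pose out of reach is approached as far as the arm can. A call with a gripper value outside its range is refused whole. "fingers" is the closure, from -1 (fully open) to 1 (shut), set as the call begins (left out, the last holds). The fingers move at their own pace and stop on an object; "newtons" is the grip in N (left out, the last holds). Time passes only in rows, so rows that repeat a pose let the fingers close. It gives the time, the measured TCP pose, the force and the opening at its end, in the units of the state.
- arm.read_state(): the state, without advancing time (a new reading comes with each control period).
- vision.get_image(name): name is "side" or "top"; returns the picture (384x512x3 uint8, blue, green, red); there is no depth.
- vision.camera_model(name): a dict with "intrinsics" (3x3 intrinsics, pixels), "D" ([k1, k2, p1, p2, k3] as OpenCV has them; the pictures are not rectified), "R" (3x3) and "t" (3): a world point X has camera coordinates R X + t. Camera axes: x right, y down, z forward; pixel columns grow to the right and rows downward; lengths in mm; the calibration is good to about 2 mm. A picture is of the moment at which its call begins. camera_model takes no time and is no camera call.
- arm.job_done(): hands the job in, once; it reports no verdict.
The state is a dict: "clock": time; "qpos": joint angles; "joint_vel": joint speeds; "joint_efforts": joint torques, N m; "tool_pos": TCP position; "tool_rot": TCP orientation; "wrist_force": force on the tool from outside, world axes, zero at the start; "ft_torque": the same for the moment, N m; "gripper_width": opening from 0.0 (shut) to 1.0 (fully open).
Only numpy, scipy, OpenCV 4.12 (cv2) and the standard library are available. Lean on these libraries where they do the work, as an engineer would, in place of code of your own. Each camera call takes 0.05 s, during which the arm holds its last target. There are 200 camera calls.

## Task

Lock the measuring slide for transport: take the orange-handled T-head pin out of the rack, pass its T-head down through the slot in the slide (the slide may have been left up to a centimetre to either side of mid-travel, so feel for the slot), press it down against the spring pad inside, turn it a quarter turn either way, let it rise fully home into its locking groove, and let go. Be gentle: never press, twist or push the pin against the slide with more than 30 N, and leave the black spare pin, the brass ring and the amber jar where they are.

Things in the scene. Friction and masses are not known exactly. Their poses are not given: they have to be found in the camera images.
- pin_grip (a point): Centre of the orange handle, a plastic bar 60 (x) x 14 (y) x 24 mm tall, gripped across its 14 mm. It tops a T-head pin that starts upright in one of the rack's two pockets. z is up along the shank; the T-head is parallel to the handle (long along x); its flat underside is 54 mm below this point, its upper face 46 mm below. Half a turn makes no difference.
- pin: The whole orange pin; origin at the centre of the T-head's underside, axes as the handle's. Steel T-head 32 (x) x 10 (y) x 8 mm tall, round shank of 10 mm diameter above it up to the handle. About 0.12 kg, varies.
- spare_grip (a point): Handle centre of the spare pin, the same but with a black handle, in the other pocket, 84 mm away along the rack: leave it alone.
- rack_o (a point): Centre of the underside of the fixed grey pin rack, 170 (x) x 56 (y) x 20 mm tall, on the bench; two pockets at x = -42 and +42 mm, 36 (x) x 14 (y) mm, 14 mm deep, so the pins stand 6 mm above the bench.
- slide_mid (a point): Middle of the measuring slide's travel, level with the top face of the aluminium slide (100 x 74 mm). x along the travel, z up. The slide stands up to 10 mm to either side of this point along x, held by its brake. In the slide's centre a slot goes through its 12 mm thick top: 35 (x) x 13 (y) mm, with a 2 mm chamfer round the mouth; hollow below.
- pad_mid (a point): Point 16 mm below the middle of travel, same axes: height of the spring pad's top inside the slide, below the slot. The pad yields from about 4 N, plus 1.2 N per mm, and meets a hard stop after 8 mm. The T-head can turn only while its underside is 4 mm or more below this point (20 mm below the top face); at less it jams against the slot walls.
- seat_mid (a point): Point 37 mm above the middle of travel, same axes: height of the handle's centre once locked. The slide's underside has a groove 3 mm deep, 15 mm wide, along y across the slot; the turned T-head is lifted into it by the pad's spring as it is let up, ending with its underside 17 mm below the slide's top face.
- base: The fixed grey base (160 x 124 mm) on a height stage, so its height varies, with the slide and spring pad it carries; origin 46 mm below the middle of travel, same axes. Its rails and ends are lower than the slide's top face.
- small_ring_c (a point): Centre of a small loose brass ring, 36 mm across, 14 mm high, on the robot's side: leave alone.
- oil_c (a point): Centre of a loose amber jar, 52 mm across, 90 mm high: leave alone.
Mind the look-alikes: they are no part of the job. There is more than one size of the pin; the job needs the largest.

How it is judged:
By the outcome, as a careful person would: the job done as asked, in the order asked, and still so for the second after the job is handed in, with the robot touching nothing.
It also fails if it takes over 72 s, if anything falls off the work surface, if the arm or the gripper's body presses on something with over 40 N, if the wrist force passes 120 N, or if a joint passes its speed limit or range.

## Working session

There is one attempt and no reset: what is moved stays moved. The work goes in short steps, Python scripts to look and compute and a tool call to move; the robot and the scene stay as the last step left them, time stands still between calls to the robot, and variables do not carry over. Pictures are saved under pics/ and viewed, about 8 in all and at most 12, crops included, and the job is handed in when it is done.

Besides the shell and the picture viewer there is one more tool, called after ">>>" by a JSON object that holds its "op" and its "data", one argument or row to a line. move_arm: Moves the arm, as the interface text tells. Its arguments: {"type":"object","properties":{"offset":{"type":"array","items":{"type":"array","items":{"type":"number"}}},"twist":{"type":"array","items":{"type":"number"}},"fingers":{"type":"number"},"newtons":{"type":"number"}},"required":["offset","twist"]}

```bash
mkdir -p pics
python3 - <<'E'
from bench import arm, vision
import cv2,numpy as np
np.set_printoptions(suppress=True,precision=4)
for n in("side","top"):
    im=vision.get_image(n); cv2.imwrite(f"pics/{n}0.png",im)
    c=vision.camera_model(n); print(n,c, 'centre',-np.array(c["R"]).T@np.array(c["t"]))
s=arm.read_state(); print(s)
E
```

```text
side {'intrinsics': array([[357.5845,   0.    , 253.7656],
       [  0.    , 357.5845, 193.4823],
       [  0.    ,   0.    ,   1.    ]]), 'D': array([-0.1063,  0.    ,  0.    ,  0.    ,  0.    ]), 'R': array([[-0.8455, -0.5335, -0.021 ],
       [-0.2992,  0.5061, -0.8089],
       [ 0.4422, -0.6777, -0.5876]]), 't': array([380.5993, 260.7855, 632.7978])} centre [120.0134 499.9013 590.7566]
top {'intrinsics': array([[396.6294,   0.    , 250.1481],
       [  0.    , 396.6294, 192.4318],
       [  0.    ,   0.    ,   1.    ]]), 'D': array([-0.0835,  0.    ,  0.    ,  0.    ,  0.    ]), 'R': array([[ 0.0228, -0.9997, -0.0125],
       [-0.9816, -0.0201, -0.1897],
       [ 0.1894,  0.0166, -0.9818]]), 't': array([ -68.4963,  519.6389, 1062.7426])} centre [ 310.3548  -75.7039 1141.0902]
{'clock': 0.1, 'qpos': array([-1.2671,  0.3594,  1.5113, -0.    ,  1.2725, -0.1151]), 'joint_vel': array([ 0.0012, -0.0015, -0.0016,  0.0009, -0.0001,  0.0015]), 'joint_efforts': array([ -0.0004, -51.6357, -27.1406,   0.0675,   0.0277,  -0.    ]), 'tool_pos': array([ 243.7939, -547.569 ,  221.8969]), 'tool_rot': array([-1.3777,  0.8963, -0.8942]), 'wrist_force': array([ 0.3338, -0.0692, -0.3552]), 'ft_torque': array([ 0.014 ,  0.0242, -0.0048]), 'gripper_width': 0.9994109374716226}
```

View pics/side0.png

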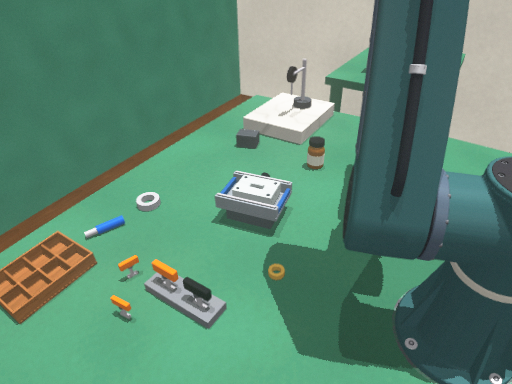

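View pics/top0.png

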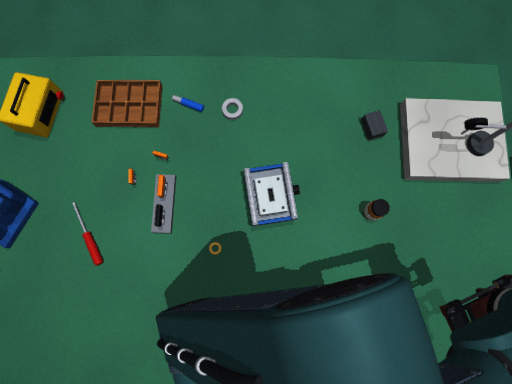

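The side view shows the orange pin in the rack at (165,270), the black spare at (197,289), the slide at (257,185) and the ring at (276,271). In the top view the orange pin is at (161,186), the slot at (270,195), and two smaller look-alike pins lie at (131,177) and (160,154). Next I'll take close crops and measure.

```bash
cat > h.py <<'E'
import cv2,numpy as np
from bench import arm,vision
from scipy.spatial.transform import Rotation as Ro
np.set_printoptions(suppress=True,precision=2)
def ray(n,uv):
    c=vision.camera_model(n); K=np.array(c["intrinsics"])
    p=cv2.undistortPoints(np.array(uv,float).reshape(-1,1,2),K,np.array(c["D"])).reshape(-1,2)
    d=np.c_[p,np.ones(len(p))]@np.array(c["R"])
    return -np.array(c["R"]).T@np.array(c["t"]), d/np.linalg.norm(d,axis=1)[:,None]
def onz(n,uv,z):
    o,d=ray(n,uv); return o+d*((z-o[2])/d[:,2])[:,None]
def tri(a,b):
    (o1,d1),(o2,d2)=ray("side",a),ray("top",b); out=[]
    for u,v in zip(d1,d2):
        s=np.linalg.lstsq(np.c_[u,-v],o2-o1,rcond=None)[0]
        p,q=o1+u*s[0],o2+v*s[1]; out.append(np.r_[(p+q)/2,np.linalg.norm(p-q)])
    return np.array(out)
def blobs(m,amin=15):
    n,l,st,c=cv2.connectedComponentsWithStats(m.astype(np.uint8))
    return [(c[i],st[i,4],cv2.minAreaRect(np.argwhere(l==i)[:,::-1].astype(np.float32))) for i in range(1,n) if st[i,4]>=amin]
def proj(n,X):
    c=vision.camera_model(n)
    return cv2.projectPoints(np.array(X,float).reshape(-1,1,3),cv2.Rodrigues(np.array(c["R"]))[0],np.array(c["t"]),np.array(c["intrinsics"]),np.array(c["D"]))[0].reshape(-1,2)
E
python3 - <<'E'
from h import *
S,T=cv2.imread("pics/side0.png"),cv2.imread("pics/top0.png")
for n,im in(("side",S),("top",T)):
    h=cv2.cvtColor(im,cv2.COLOR_BGR2HSV)
    m=(h[...,0]>5)&(h[...,0]<20)&(h[...,1]>190)&(h[...,2]>150)
    for c,a,r in blobs(m): print(n,c,a,np.array(r[1]),r[2])
cr=lambda im,x,y,w,hh:cv2.resize(im[y:y+hh,x:x+w],(400,300),interpolation=cv2.INTER_CUBIC)
cv2.imwrite("pics/crops.png",np.vstack([np.hstack([cr(S,207,155,100,75),cr(S,130,250,100,75)]),np.hstack([cr(T,230,158,80,60),cr(T,125,165,100,75)])]))
E
```

```text
side [128.14 262.06] 118 [ 6.48 20.32] 60.642250061035156
side [165.32 269.84] 238 [29.14 10.  ] 29.05460548400879
side [120.61 302.52] 119 [21.02  6.26] 26.56505012512207
top [159.36 153.44] 45 [13.58  3.15] 14.03624439239502
top [130.  175.5] 42 [13.  2.] 90.0
top [159.88 185.02] 90 [ 4.35 20.28] 5.19442892074585
```

View pics/crops.png

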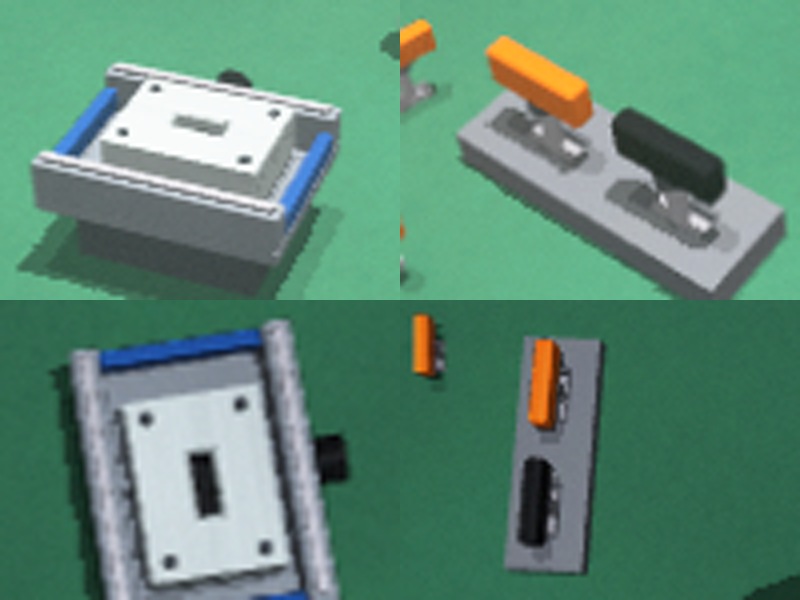

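Run:
```python
from h import *
S,T=cv2.imread("pics/side0.png"),cv2.imread("pics/top0.png")
om={}
for n,im,seed in(("side",S,(165,270)),("top",T,(160,185))):
    h=cv2.cvtColor(im,cv2.COLOR_BGR2HSV)
    m=(h[...,0]>3)&(h[...,0]<22)&(h[...,1]>150)&(h[...,2]>70)
    b=min(blobs(m),key=lambda b:np.hypot(*(b[0]-seed))); om[n]=b; print(n,'orange',b)
print('pin_grip',tri([om["side"][0]],[om["top"][0]]))
g=tri([om["side"][0]],[om["top"][0]])[0]
bx=cv2.boxPoints(om["top"][2]); P=onz("top",bx,g[2]+12); print('handle top pts',P,[np.linalg.norm(P[i]-P[i-1]) for i in range(4)])
w={}
for n,im,seed in(("side",S,(250,195)),("top",T,(262,200))):
    h=cv2.cvtColor(im,cv2.COLOR_BGR2HSV)
    for th in (185,200,215):
        m=((h[...,1]<40)&(h[...,2]>th)).astype(np.uint8)
        k,l,st,ce=cv2.connectedComponentsWithStats(m,connectivity=4)
        c=np.unique(l[seed[1]-12:seed[1]+12,seed[0]-10:seed[0]+10]); c=max(c[c>0],key=lambda i:st[i,4],default=None)
        if c is None: print(n,th,None);continue
        cn=cv2.convexHull(np.argwhere(l==c)[:,::-1].astype(np.int32))
        q=cv2.approxPolyDP(cn,5,True).reshape(-1,2); print(n,th,st[c],ce[c],q.tolist(), 'face',h[seed[1],seed[0]])
```

```text
side orange (array([164.78, 269.99]), np.int32(294), ((164.5133514404297, 269.97625732421875), (29.633567810058594, 11.003641128540039), 29.357755661010742))
top orange (array([160.59, 185.57]), np.int32(136), ((160.5901641845703, 185.50820922851562), (6.337501525878906, 21.18536376953125), 5.194429397583008))
pin_grip [[534.15 194.98  58.68   1.13]]
handle top pts [[502.18 201.23  70.68]
 [562.17 199.93  70.68]
 [560.85 181.99  70.68]
 [500.94 183.48  70.68]] [np.float64(17.800213321234306), np.float64(60.004292177232244), np.float64(17.98772723216722), np.float64(59.92887275480605)]
side 185 [217 171  73  39 891] [256.13 187.21] [[289, 181], [276, 209], [217, 193], [235, 171]] face [ 83  15 139]
side 200 [232 171  58  28 716] [257.08 184.83] [[289, 181], [270, 198], [232, 189], [235, 171]] face [ 83  15 139]
side 215 [232 175  50  23 623] [256.48 185.79] [[281, 182], [270, 197], [232, 189], [243, 175]] face [ 83  15 139]
top 185 [255 175  33  39 846] [270.86 194.14] [[287, 209], [261, 213], [255, 179], [281, 175]] face [ 99  19 224]
top 200 [255 175  33  39 802] [270.86 194.36] [[287, 209], [261, 213], [255, 179], [280, 175]] face [ 99  19 224]
top 215 [255 176  32  38 704] [269.94 195.05] [[286, 209], [261, 213], [255, 179], [276, 176]] face [ 99  19 224]
```

Run:
```python
from h import *
c=tri([[256.5,185.7]],[[270.9,194.2]])[0]; print('slide',c)
t=[[255,179],[281,175],[287,209],[261,213]]
P=onz("top",t,c[2]);print(P);e=np.diff(np.r_[P,P[:1]],axis=0)
print([(np.linalg.norm(v),np.degrees(np.arctan2(v[1],v[0]))) for v in e])
P=onz("side",[[243,175],[281,182],[270,197],[232,189]],c[2]);print(P);e=np.diff(np.r_[P,P[:1]],axis=0)
print([(np.linalg.norm(v),np.degrees(np.arctan2(v[1],v[0]))) for v in e])
print('slot top',onz("top",[[271,195]],c[2]),'side',onz("side",[[257,186]],c[2]))
s=arm.read_state(); R=Ro.from_rotvec(s["tool_rot"]).as_matrix(); print(R)
tgt=np.array([534,195,160.]); print('to above pin, tool axes mm',R.T@(tgt-s["tool_pos"]))
```

```text
slide [ 510.92 -113.79   85.86    1.52]
[[ 551.52  -70.23   85.86]
 [ 564.17 -141.03   85.86]
 [ 470.63 -157.91   85.86]
 [ 458.36  -88.25   85.86]]
[(np.float64(71.91629227440457), np.float64(-79.87491447606791)), (np.float64(95.0443209698099), np.float64(-169.76871433419095)), (np.float64(70.73821826455787), np.float64(99.99651943484568)), (np.float64(94.89509443038659), np.float64(10.942885668568966))]
[[ 567.52 -137.12   85.86]
 [ 467.31 -158.67   85.86]
 [ 459.34  -90.     85.86]
 [ 555.95  -71.05   85.86]]
[(np.float64(102.50182031221966), np.float64(-167.86494498321338)), (np.float64(69.1278640577322), np.float64(96.62517807855129)), (np.float64(98.4553656045071), np.float64(11.100386298300645)), (np.float64(67.0800626810597), np.float64(-80.06486762830065))]
slot top [[ 508.03 -114.42   85.86]] side [[ 509.92 -113.12   85.86]]
[[ 0.41 -0.    0.91]
 [-0.91  0.    0.41]
 [-0.   -1.    0.  ]]
to above pin, tool axes mm [-560.27   62.9   567.1 ]
```

Measured so far:
- **Pin grip:** about (534, 195, 59), against 60 expected, with yaw about -1° and length 60 (the largest pin).
- **Slot:** about (510, -114, 86), yaw about 10.5°.

I'll head for the pin now.

>>> {"op": "move_arm", "data": {
  "offset": [
    [-0.56,0.1,0.567],
    [-0.56,0.1,0.567],
    [-0.56,0.1,0.567],
    [-0.56,0.1,0.567],
    [-0.56,0.1,0.567]
  ],
  "twist": [25.5,25.5,25.5,25.5,25.5],
  "fingers": -1
}}

```text
clock: 0.6
tool_pos: [334.5, -315.1, 191.1]
tool_rot: [-1.196, 1.23, -1.229]
wrist_force: [0.6, 0.3, -0.5]
gripper_width: 1.0
```

>>> {"op": "move_arm", "data": {
  "offset": [
    [-0.23,0.03,0.085],
    [-0.23,0.03,0.085],
    [-0.23,0.03,0.085],
    [-0.23,0.03,0.085],
    [-0.23,0.03,0.085]
  ],
  "twist": [0,0,0,0,0]
}}

```text
clock: 1.1
tool_pos: [425.5, -87.3, 161.3]
tool_rot: [-1.197, 1.229, -1.228]
wrist_force: [1.9, 0.6, 0.3]
gripper_width: 0.997
```

>>> {"op": "move_arm", "data": {
  "offset": [
    [-0.23,0.03,0.085],
    [-0.23,0.03,0.085],
    [-0.23,0.03,0.085],
    [-0.23,0.03,0.085],
    [-0.23,0.03,0.085]
  ],
  "twist": [0,0,0,0,0]
}}

```text
clock: 1.6
tool_pos: [516.6, 140.6, 131.0]
tool_rot: [-1.197, 1.228, -1.228]
wrist_force: [1.0, -0.5, 1.2]
gripper_width: 0.999
```

>>> {"op": "move_arm", "data": {
  "offset": [
    [-0.05,0.0,0.017],
    [-0.05,0.0,0.017],
    [-0.05,0.0,0.017]
  ],
  "twist": [0,0,0]
}}

```text
clock: 1.9
tool_pos: [534.4, 188.8, 131.0]
tool_rot: [-1.199, 1.227, -1.226]
wrist_force: [-0.2, -0.9, -0.2]
gripper_width: 1.002
```

```bash
cat >> h.py <<'E'
def grab(n,name,x,y,w,hh,W=600,H=450):
    im=vision.get_image(n); cv2.imwrite(f"pics/{name}_full.png",im)
    cv2.imwrite(f"pics/{name}.png",cv2.resize(im[y:y+hh,x:x+w],(W,H),interpolation=cv2.INTER_CUBIC)); return im
def go(tgt,yaw):
    s=arm.read_state(); R=Ro.from_rotvec(s["tool_rot"]).as_matrix()
    now=np.degrees(np.arctan2(R[1,0],R[0,0]))
    print('clock',s["clock"],'pos',s["tool_pos"],'yaw',now,'q',s["qpos"],'F',s["wrist_force"],'M',s["ft_torque"],'w',s["gripper_width"])
    print('offset m',R.T@(np.array(tgt)-s["tool_pos"])/1000,'twist',now-yaw, 'tilt',R[:,1])
E
python3 - <<'E'
from h import *
im=grab("side","a",100,215,160,120)
go([534,195,41],-91.3)
print(proj("side",[[534,195,60],[534,195,41]]))
E
```

```text
clock 1.95 pos [533.83 187.57 131.04] yaw -91.4355847103098 q [ 0.22  0.41  1.69 -0.    1.05  1.81] F [ 0.27 -0.29  0.19] M [ 0.04  0.04 -0.01] w 1.001080179680046
offset m [-0.01  0.09  0.  ] twist -0.13558471030980002 tilt [-0. -0. -1.]
[[165.   269.62]
 [166.64 276.  ]]
```

View pics/a.png

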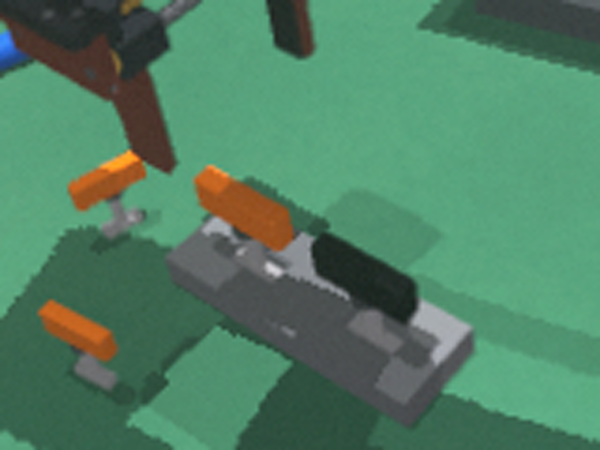

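The open jaws straddle the orange handle, at crop (245,208), or px (165,270), as predicted. I'll go down and grip it.

>>> {"op": "move_arm", "data": {
  "offset": [
    [-0.0075,0.02,0],
    [-0.0075,0.045,0],
    [-0.0075,0.07,0],
    [-0.0075,0.085,0],
    [-0.0075,0.09,0]
  ],
  "twist": [0,0,0,0,0]
}}

```text
clock: 2.45
tool_pos: [532.8, 193.1, 40.1]
tool_rot: [-1.199, 1.232, -1.229]
wrist_force: [-0.2, -0.6, -0.7]
gripper_width: 0.999
```

>>> {"op": "move_arm", "data": {
  "offset": [
    [0,0,0],
    [0,0,0],
    [0,0,0],
    [0,0,0],
    [0,0,0]
  ],
  "twist": [0,0,0,0,0],
  "fingers": 1,
  "newtons": 45
}}

```text
clock: 2.95
tool_pos: [535.2, 195.5, 42.2]
tool_rot: [-1.196, 1.228, -1.229]
wrist_force: [-0.5, -0.6, -0.2]
gripper_width: 0.584
```

>>> {"op": "move_arm", "data": {
  "offset": [
    [0,0,0],
    [0,0,0],
    [0,0,0],
    [0,0,0]
  ],
  "twist": [0,0,0,0]
}}

```text
clock: 3.35
tool_pos: [534.8, 195.4, 41.6]
tool_rot: [-1.197, 1.229, -1.228]
wrist_force: [-0.6, 0.3, -0.6]
gripper_width: 0.219
```

>>> {"op": "move_arm", "data": {
  "offset": [
    [0,0,0],
    [0,0,0],
    [0,0,0],
    [0,0,0]
  ],
  "twist": [0,0,0,0]
}}

```text
clock: 3.75
tool_pos: [534.8, 195.3, 41.5]
tool_rot: [-1.197, 1.229, -1.228]
wrist_force: [-0.2, 0.3, -0.2]
gripper_width: 0.155
```

>>> {"op": "move_arm", "data": {
  "offset": [
    [0,-0.005,0],
    [0,-0.02,0],
    [0,-0.03,0],
    [0,-0.04,0],
    [0,-0.05,0]
  ],
  "twist": [0,0,0,0,0]
}}

```text
clock: 4.25
tool_pos: [534.9, 195.3, 92.4]
tool_rot: [-1.196, 1.228, -1.229]
wrist_force: [0.3, 1.7, -1.8]
gripper_width: 0.158
```

Run:
```python
from h import *
from time import sleep
im=grab("side","b",100,200,160,120)
go([510,-114,170],-79.5)
```

```text
clock 4.3 pos [535.87 195.59  93.91] yaw -91.50058185357564 q [0.23 0.46 1.71 0.   0.96 1.83] F [ 0.28 -0.14 -0.41] M [ 0.04 -0.02  0.07] w 0.1512871546383258
offset m [ 0.31 -0.08 -0.02] twist -12.000581853575639 tilt [ 0.  0. -1.]
```

View pics/b.png

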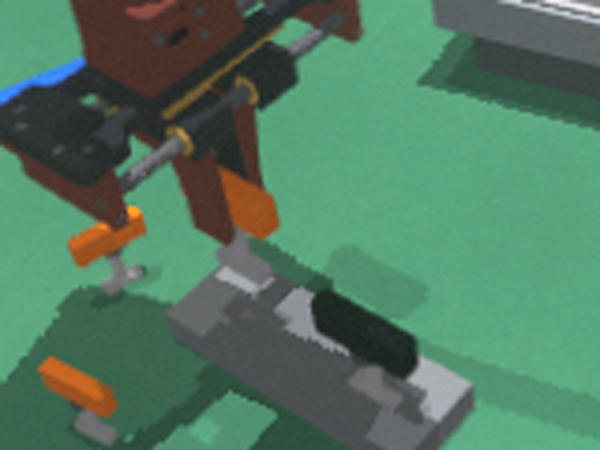

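The pin is held and clear of the rack; its head shows at crop (240,255). I'll carry it to above the slot.

>>> {"op": "move_arm", "data": {
  "offset": [
    [0.03,-0.02,-0.001],
    [0.07,-0.04,-0.003],
    [0.115,-0.06,-0.006],
    [0.16,-0.067,-0.008],
    [0.2,-0.067,-0.01]
  ],
  "twist": [0,0,0,0,0]
}}

```text
clock: 4.8
tool_pos: [520.3, -6.3, 160.2]
tool_rot: [-1.195, 1.226, -1.23]
wrist_force: [-0.0, -0.6, -1.5]
gripper_width: 0.158
```

>>> {"op": "move_arm", "data": {
  "offset": [
    [0.04,0,-0.003],
    [0.075,0,-0.006],
    [0.1,0,-0.008],
    [0.11,0,-0.008],
    [0.11,0,-0.008]
  ],
  "twist": [-4,-8,-12,-12,-12]
}}

```text
clock: 5.3
tool_pos: [508.8, -115.0, 158.6]
tool_rot: [-1.288, 1.076, -1.076]
wrist_force: [0.2, 0.0, -1.2]
gripper_width: 0.159
```

Run:
```python
from h import *
S=grab("side","c",200,120,120,90); T=vision.get_image("top"); cv2.imwrite("pics/c_top.png",T)
f=lambda im,x,y:cv2.resize(im[y:y+75,x:x+100],(400,300),interpolation=cv2.INTER_CUBIC)
cv2.imwrite("pics/c2.png",np.hstack([f(S,207,145),f(T,220,158)]))
go([510,-114,160],-79.5)
s=arm.read_state()["tool_pos"]
print(proj("side",[s+[0,0,18.5],s-[0,0,35.5]]),proj("top",[s+[0,0,18.5],s-[0,0,35.5]]))
```

```text
clock 5.4 pos [ 508.68 -113.22  158.48] yaw -79.59087246290593 q [-0.35  0.32  1.76  0.    1.07  1.04] F [ 0.    0.25 -0.44] M [ 0.    0.01 -0.02] w 0.1599128753151949
offset m [ 0. -0.  0.] twist -0.09087246290593498 tilt [-0.  0. -1.]
[[256.86 153.97]
 [257.22 173.49]] [[271.96 187.99]
 [271.1  192.14]]
```

View pics/c2.png

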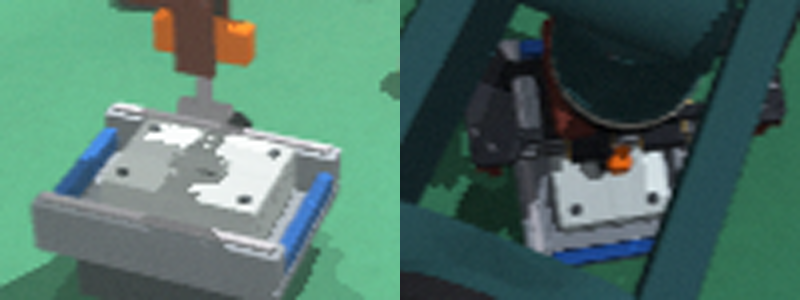

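Run:
```python
from h import *
S=cv2.imread("pics/c_full.png"); S0=cv2.imread("pics/side0.png"); T0=cv2.imread("pics/top0.png")
h=cv2.cvtColor(S,cv2.COLOR_BGR2HSV); m=(h[...,0]>3)&(h[...,0]<22)&(h[...,1]>150)&(h[...,2]>70); m[200:]=0; m[:,:240]=0;m[:,280:]=0
q=np.argwhere(m)[:,::-1].astype(np.float32); r=cv2.minAreaRect(q); print('orange',r)
# T-head: changed, greyish pixels under the handle
d=(cv2.absdiff(S,S0).max(2)>25)&(h[...,1]<90); d[:164]=0; d[178:]=0; d[:,:246]=0; d[:,272:]=0
for b in blobs(d): print('head',b)
s=np.array([508.7,-113.2,158.5]); print('pred handle,head mid,foot z86',proj("side",[s+[0,0,18.5],s-[0,0,31.5],[s[0],s[1],86]]))
# slot: darker weight inside the plate
for n,im,(x0,x1,y0,y1) in(("side",S0,(248,266,180,193)),("top",T0,(265,278,186,204))):
    g=im[y0:y1,x0:x1].astype(float).max(2); w=np.clip(np.percentile(g,80)-g-12,0,None); Y,X=np.mgrid[y0:y1,x0:x1]
    uv=[(w*X).sum()/w.sum(),(w*Y).sum()/w.sum()]; print(n,'slot',np.array(uv),onz(n,[uv],86)); print(g.astype(int)) if n=="side" else 0
```

```text
orange ((257.4886779785156, 153.5603790283203), (24.63323402404785, 10.25872802734375), 10.619654655456543)
head (array([256.99, 172.19]), np.int32(145), ((257.0, 170.5), (22.0, 13.0), 0.0))
pred handle,head mid,foot z86 [[256.85 153.96]
 [257.18 172.09]
 [257.44 186.08]]
side slot [256.71 185.89] [[ 510.67 -112.98   86.  ]]
[[250 249 249 250 250 250 250 250 250 250 250 250 250 250 249 249 249 249]
 [251 251 251 250 250 250 250 250 249 250 250 250 250 250 250 251 250 250]
 [250 250 249 250 251 251 251 251 250 250 250 250 250 250 250 250 250 250]
 [250 249 236 221 233 239 235 244 250 251 251 251 251 251 250 250 250 250]
 [250 248 219 156 141 160 161 195 212 227 227 238 246 249 251 251 251 251]
 [248 235 181 145 143 139 139 141 140 141 157 183 211 228 230 196 228 248]
 [250 244 207 182 154 144 142 143 141 143 142 142 142 140 161 168 234 248]
 [251 251 251 251 251 243 224 189 138 120 122 135 142 143 144 189 244 249]
 [251 251 251 251 251 251 251 251 251 234 223 156 145 147 164 241 250 249]
 [251 251 251 251 251 251 251 251 251 251 251 251 250 250 241 247 250 250]
 [251 251 251 251 251 251 251 251 251 251 251 251 250 250 250 250 250 250]
 [251 251 251 251 251 251 251 251 251 251 251 251 251 250 250 250 250 250]
 [251 251 251 251 251 251 251 251 251 250 251 251 251 251 251 251 250 250]]
top slot [270.63 194.25] [[ 510.05 -113.38   86.  ]]
```

Slot estimates from the two views agree at about (510.3, -113.2). The pin sits about 1 mm toward -x in the grip, so I'll shift +2.5 mm along the handle and descend to just above the slide.

>>> {"op": "move_arm", "data": {
  "offset": [
    [0,0.005,0.0025],
    [0,0.013,0.0025],
    [0,0.022,0.0025],
    [0,0.028,0.0025],
    [0,0.031,0.0025]
  ],
  "twist": [0,0,0,0,0]
}}

```text
clock: 5.9
tool_pos: [510.5, -113.1, 126.4]
tool_rot: [-1.291, 1.075, -1.071]
wrist_force: [0.2, -0.0, -0.6]
gripper_width: 0.157
```

>>> {"op": "move_arm", "data": {
  "offset": [
    [0,0.001,0],
    [0,0.002,0],
    [0,0.002,0]
  ],
  "twist": [0,0,0]
}}

```text
clock: 6.2
tool_pos: [511.3, -113.8, 125.6]
tool_rot: [-1.29, 1.073, -1.073]
wrist_force: [-0.0, 0.7, -0.5]
gripper_width: 0.16
```

Run:
```python
from h import *
S=grab("side","d",217,135,80,60,800,600)
go([510,-113.2,120],-79.5)
h=cv2.cvtColor(S,cv2.COLOR_BGR2HSV); m=(h[...,0]>3)&(h[...,0]<22)&(h[...,1]>150)&(h[...,2]>70); m[200:]=0; m[:,:240]=0;m[:,280:]=0
print('orange',cv2.minAreaRect(np.argwhere(m)[:,::-1].astype(np.float32)))
```

```text
clock 6.25 pos [ 511.34 -113.74  125.74] yaw -79.50972484742472 q [-0.35  0.36  1.79  0.    0.99  1.04] F [ 1.07 -0.22 -1.44] M [ 0.02 -0.02  0.01] w 0.15932327556955542
offset m [-0.    0.01 -0.  ] twist -0.009724847424720906 tilt [ 0. -0. -1.]
orange ((256.4649963378906, 166.56033325195312), (23.57899284362793, 10.042903900146484), 3.5763344764709473)
```

View pics/d.png

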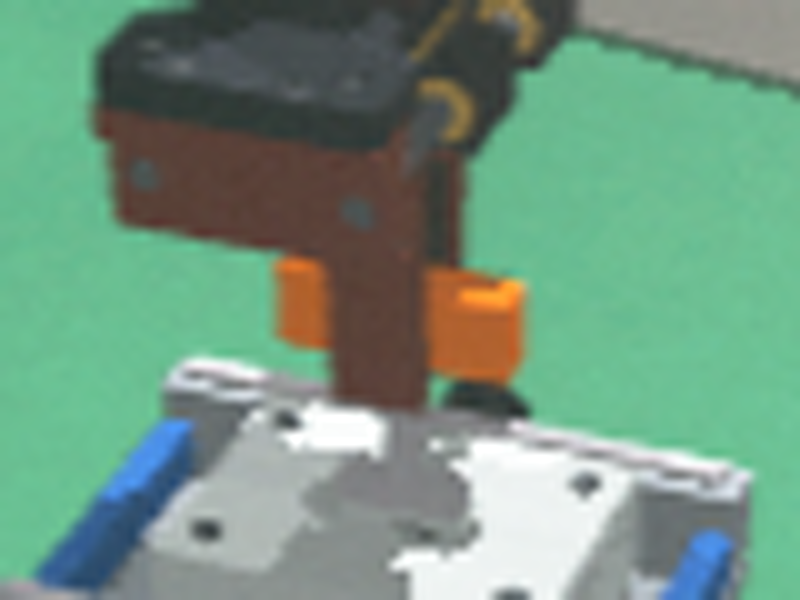

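The finger hides the head. The handle's column (256.5) matches the slot's axis (about 256.4), so the pin is aligned. I'll feel downward gently.

>>> {"op": "move_arm", "data": {
  "offset": [
    [0,0.001,0],
    [0,0.002,0],
    [0,0.003,0]
  ],
  "twist": [0,0,0]
}}

```text
clock: 6.55
tool_pos: [511.7, -113.9, 123.7]
tool_rot: [-1.29, 1.072, -1.074]
wrist_force: [-3.2, 2.3, 17.2]
gripper_width: 0.157
```

>>> {"op": "move_arm", "data": {
  "offset": [
    [0,0.0005,0],
    [0,0.001,0],
    [0,0.0015,0]
  ],
  "twist": [0,0,0]
}}

```text
clock: 6.85
tool_pos: [511.4, -113.3, 121.6]
tool_rot: [-1.289, 1.073, -1.074]
wrist_force: [-0.1, 1.8, 0.1]
gripper_width: 0.159
```

>>> {"op": "move_arm", "data": {
  "offset": [
    [0,0.0005,0],
    [0,0.001,0],
    [0,0.001,0]
  ],
  "twist": [0,0,0]
}}

```text
clock: 7.15
tool_pos: [510.9, -113.4, 119.7]
tool_rot: [-1.29, 1.074, -1.073]
wrist_force: [-0.1, 2.2, -0.7]
gripper_width: 0.157
```

It touched the chamfer and dropped into the slot. I'll continue down to the pad.

>>> {"op": "move_arm", "data": {
  "offset": [
    [0,0.001,0],
    [0,0.002,0],
    [0,0.003,0],
    [0,0.004,0],
    [0,0.005,0]
  ],
  "twist": [0,0,0,0,0]
}}

```text
clock: 7.65
tool_pos: [511.0, -113.4, 114.9]
tool_rot: [-1.29, 1.074, -1.073]
wrist_force: [-0.8, 3.8, 0.6]
gripper_width: 0.161
```

>>> {"op": "move_arm", "data": {
  "offset": [
    [0,0.001,0],
    [0,0.002,0],
    [0,0.003,0],
    [0,0.003,0]
  ],
  "twist": [0,0,0,0]
}}

```text
clock: 8.05
tool_pos: [511.1, -113.5, 111.8]
tool_rot: [-1.29, 1.074, -1.073]
wrist_force: [-0.5, 5.9, -0.9]
gripper_width: 0.158
```

>>> {"op": "move_arm", "data": {
  "offset": [
    [0,0.001,0],
    [0,0.002,0],
    [0,0.002,0]
  ],
  "twist": [0,0,0]
}}

```text
clock: 8.35
tool_pos: [511.1, -113.5, 109.9]
tool_rot: [-1.29, 1.074, -1.073]
wrist_force: [0.0, 5.0, -1.2]
gripper_width: 0.156
```

>>> {"op": "move_arm", "data": {
  "offset": [
    [-0.0005,0.0005,0],
    [-0.0005,0.001,0],
    [-0.0005,0.0015,0],
    [-0.0005,0.002,0]
  ],
  "twist": [0,0,0,0]
}}

```text
clock: 8.75
tool_pos: [511.2, -113.4, 108.1]
tool_rot: [-1.29, 1.073, -1.073]
wrist_force: [-1.0, 2.9, 5.2]
gripper_width: 0.156
```

>>> {"op": "move_arm", "data": {
  "offset": [
    [0,0.0005,0],
    [0,0.001,0],
    [0,0.001,0]
  ],
  "twist": [0,0,0]
}}

```text
clock: 9.05
tool_pos: [511.3, -113.4, 107.4]
tool_rot: [-1.29, 1.073, -1.074]
wrist_force: [-1.8, 2.6, 5.2]
gripper_width: 0.158
```

>>> {"op": "move_arm", "data": {
  "offset": [
    [0,0.0005,0],
    [0,0.001,0],
    [0,0.001,0]
  ],
  "twist": [0,0,0]
}}

```text
clock: 9.35
tool_pos: [511.2, -113.4, 106.4]
tool_rot: [-1.29, 1.073, -1.074]
wrist_force: [-2.3, 4.5, 6.4]
gripper_width: 0.157
```

>>> {"op": "move_arm", "data": {
  "offset": [
    [-0.0004,0.0005,0],
    [-0.0004,0.001,0],
    [-0.0004,0.0015,0],
    [-0.0004,0.0015,0]
  ],
  "twist": [0,0,0,0]
}}

```text
clock: 9.75
tool_pos: [511.2, -113.3, 105.1]
tool_rot: [-1.291, 1.072, -1.074]
wrist_force: [-2.3, 1.6, 7.9]
gripper_width: 0.159
```

>>> {"op": "move_arm", "data": {
  "offset": [
    [0,0.0005,0],
    [0,0.001,0],
    [0,0.001,0]
  ],
  "twist": [0,0,0]
}}

```text
clock: 10.05
tool_pos: [511.3, -113.3, 104.1]
tool_rot: [-1.291, 1.072, -1.074]
wrist_force: [-2.2, 1.9, 7.1]
gripper_width: 0.154
```

Run:
```python
from h import *
go([511,-113.4,104],-79.5)
```

```text
clock 10.05 pos [ 511.25 -113.34  104.14] yaw -79.48469188827072 q [-0.35  0.39  1.81 -0.    0.94  1.04] F [-2.16  1.9   7.11] M [ 0.42  0.46 -0.01] w 0.1544190530564
offset m [ 0.  0. -0.] twist 0.015308111729282814 tilt [ 0. -0. -1.]
```

>>> {"op": "move_arm", "data": {
  "offset": [
    [0,0.0006,0],
    [0,0.0012,0],
    [0,0.0012,0]
  ],
  "twist": [0,0,0]
}}

```text
clock: 10.35
tool_pos: [511.3, -113.3, 103.0]
tool_rot: [-1.291, 1.072, -1.074]
wrist_force: [-3.0, 2.5, 7.8]
gripper_width: 0.153
```

>>> {"op": "move_arm", "data": {
  "offset": [
    [-0.0001,0,0],
    [-0.0001,0,0],
    [-0.0002,0,0],
    [-0.0002,0,0]
  ],
  "twist": [-3,-6,-9,-12]
}}

```text
clock: 10.75
tool_pos: [511.5, -113.2, 103.2]
tool_rot: [-1.371, 0.912, -0.915]
wrist_force: [-2.4, 2.7, 9.4]
gripper_width: 0.157
```

Run:
```python
from h import *
go([511,-113.4,104],10.5)
```

```text
clock 10.75 pos [ 511.52 -113.21  103.16] yaw -67.37343156329675 q [-0.35  0.39  1.81 -0.    0.94  0.83] F [-2.42  2.74  9.41] M [ 0.45  0.47 -0.02] w 0.15749996343226313
offset m [-0. -0. -0.] twist -77.87343156329675 tilt [ 0. -0. -1.]
```

The turn is free, with a torque of about 0. I'll carry on.

>>> {"op": "move_arm", "data": {
  "offset": [
    [-0.0001,0,0],
    [-0.0002,0,0],
    [-0.0003,0,-0.0001],
    [-0.0004,0,-0.0001],
    [-0.0004,0,-0.0001]
  ],
  "twist": [-5,-10,-16,-21,-26]
}}

```text
clock: 11.25
tool_pos: [511.5, -112.9, 103.3]
tool_rot: [-1.497, 0.562, -0.565]
wrist_force: [-1.1, 3.1, 6.8]
gripper_width: 0.158
```

>>> {"op": "move_arm", "data": {
  "offset": [
    [-0.0001,0,0],
    [-0.0002,0,0],
    [-0.0003,0,-0.0001],
    [-0.0004,0,-0.0001],
    [-0.0004,0,-0.0001]
  ],
  "twist": [-5,-10,-16,-21,-26]
}}

```text
clock: 11.75
tool_pos: [511.1, -112.7, 103.2]
tool_rot: [-1.562, 0.208, -0.211]
wrist_force: [-2.3, 2.2, 8.8]
gripper_width: 0.152
```

Run:
```python
from h import *
go([511,-113.4,104],10.5)
```

```text
clock 11.75 pos [ 511.14 -112.69  103.24] yaw -15.288356796841224 q [-0.35  0.39  1.81 -0.    0.94 -0.08] F [-2.32  2.22  8.81] M [ 0.45  0.31 -0.  ] w 0.15194595324148724
offset m [ 0. -0. -0.] twist -25.788356796841224 tilt [ 0. -0. -1.]
```

>>> {"op": "move_arm", "data": {
  "offset": [
    [-0.0001,0,0],
    [-0.0002,0,0],
    [-0.0003,0,-0.0001],
    [-0.0004,0,-0.0001],
    [-0.0004,0,-0.0001]
  ],
  "twist": [-5,-10,-16,-21,-26]
}}

```text
clock: 12.25
tool_pos: [510.7, -112.7, 103.2]
tool_rot: [-1.567, -0.148, 0.146]
wrist_force: [-1.8, 2.1, 9.0]
gripper_width: 0.157
```

>>> {"op": "move_arm", "data": {
  "offset": [
    [0,-0.0005,0],
    [0,-0.001,0],
    [0,-0.0015,0],
    [0,-0.002,0],
    [0,-0.002,0]
  ],
  "twist": [0,0,0,0,0]
}}

```text
clock: 12.75
tool_pos: [510.6, -112.6, 104.9]
tool_rot: [-1.567, -0.145, 0.143]
wrist_force: [-0.8, 2.5, 6.7]
gripper_width: 0.158
```

>>> {"op": "move_arm", "data": {
  "offset": [
    [0,-0.0005,0],
    [0,-0.001,0],
    [0,-0.0015,0],
    [0,-0.0015,0]
  ],
  "twist": [0,0,0,0]
}}

```text
clock: 13.15
tool_pos: [510.7, -112.6, 106.2]
tool_rot: [-1.567, -0.145, 0.143]
wrist_force: [0.0, 0.6, 4.1]
gripper_width: 0.156
```

Run:
```python
from h import *
go([511,-113.4,108],10.5)
```

```text
clock 13.15 pos [ 510.67 -112.59  106.21] yaw 10.504406773879046 q [-0.35  0.39  1.81 -0.    0.94 -0.53] F [0.02 0.63 4.15] M [ 0.05 -0.15  0.01] w 0.1558858337533927
offset m [ 0. -0. -0.] twist 0.0044067738790456445 tilt [ 0. -0. -1.]
```

>>> {"op": "move_arm", "data": {
  "offset": [
    [0,-0.0003,0],
    [0,-0.0005,0],
    [0,-0.0005,0]
  ],
  "twist": [0,0,0]
}}

```text
clock: 13.45
tool_pos: [510.6, -112.5, 106.6]
tool_rot: [-1.567, -0.145, 0.143]
wrist_force: [1.5, -1.0, 4.3]
gripper_width: 0.155
```

>>> {"op": "move_arm", "data": {
  "offset": [
    [0,-0.0003,0],
    [0,-0.0005,0],
    [0,-0.0005,0]
  ],
  "twist": [0,0,0]
}}

```text
clock: 13.75
tool_pos: [510.5, -112.5, 107.0]
tool_rot: [-1.567, -0.145, 0.143]
wrist_force: [0.7, -2.2, 4.0]
gripper_width: 0.156
```

>>> {"op": "move_arm", "data": {
  "offset": [
    [0,-0.0003,0],
    [0,-0.0005,0],
    [0,-0.0005,0]
  ],
  "twist": [0,0,0]
}}

```text
clock: 14.05
tool_pos: [510.5, -112.4, 107.2]
tool_rot: [-1.567, -0.145, 0.143]
wrist_force: [4.3, -3.1, -1.3]
gripper_width: 0.153
```

>>> {"op": "move_arm", "data": {
  "offset": [
    [0,-0.0003,0],
    [0,-0.0005,0],
    [0,-0.0005,0]
  ],
  "twist": [0,0,0]
}}

```text
clock: 14.35
tool_pos: [510.5, -112.4, 107.3]
tool_rot: [-1.566, -0.144, 0.143]
wrist_force: [4.4, -3.6, -5.5]
gripper_width: 0.155
```

Run:
```python
from h import *
go([511,-113.4,108],10.5)
S=grab("side","e",217,135,80,60,800,600)
```

```text
clock 14.35 pos [ 510.47 -112.39  107.28] yaw 10.492411462155973 q [-0.35  0.39  1.81 -0.    0.95 -0.53] F [ 4.37 -3.61 -5.47] M [-0.74 -1.19  0.01] w 0.1546032818665059
offset m [ 0. -0. -0.] twist -0.007588537844027243 tilt [ 0. -0. -1.]
```

View pics/e.png

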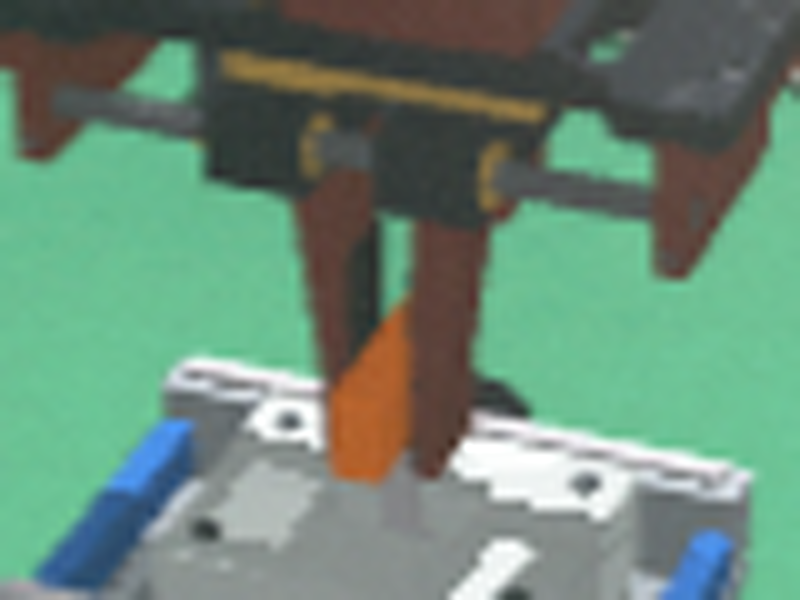

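The turned pin rose about 4 mm, then hit a firm stop: force went from +4 N to -5 N with the TCP at 107.3. That is about 1 mm below the pad's contact height, as it should be when seated in the groove. The picture shows the handle across the slot, with the shank entering it at crop (405,505). I'll relax the pull, then let go.

>>> {"op": "move_arm", "data": {
  "offset": [
    [0,0.0003,0],
    [0,0.0006,0],
    [0,0.0008,0],
    [0,0.0008,0]
  ],
  "twist": [0,0,0,0]
}}

```text
clock: 14.8
tool_pos: [510.0, -112.0, 107.2]
tool_rot: [-1.566, -0.144, 0.144]
wrist_force: [2.4, -2.1, 4.4]
gripper_width: 0.156
```

>>> {"op": "move_arm", "data": {
  "offset": [
    [0,0,0],
    [0,0,0],
    [0,0,0],
    [0,0,0],
    [0,0,0]
  ],
  "twist": [0,0,0,0,0],
  "fingers": -0.3
}}

```text
clock: 15.3
tool_pos: [509.5, -111.8, 106.8]
tool_rot: [-1.565, -0.143, 0.145]
wrist_force: [0.1, 0.2, 0.1]
gripper_width: 0.572
```

>>> {"op": "move_arm", "data": {
  "offset": [
    [0,0,0],
    [0,0,0],
    [0,0,0],
    [0,0,0]
  ],
  "twist": [0,0,0,0]
}}

```text
clock: 15.7
tool_pos: [510.0, -112.0, 107.1]
tool_rot: [-1.566, -0.144, 0.144]
wrist_force: [-0.3, 0.1, 0.2]
gripper_width: 0.653
```

Released, with forces at zero. I'll lift straight up and then back off so the view is clear.

>>> {"op": "move_arm", "data": {
  "offset": [
    [0,-0.01,0],
    [0,-0.03,0],
    [0,-0.06,0],
    [0,-0.09,0],
    [0,-0.11,0]
  ],
  "twist": [0,0,0,0,0]
}}

```text
clock: 16.2
tool_pos: [510.7, -112.3, 219.9]
tool_rot: [-1.567, -0.146, 0.142]
wrist_force: [-0.1, 0.1, -0.4]
gripper_width: 0.648
```

Run:
```python
from h import *
S=vision.get_image("side"); T=vision.get_image("top"); cv2.imwrite("pics/f_side.png",S); cv2.imwrite("pics/f_top.png",T)
f=lambda im,x,y:cv2.resize(im[y:y+75,x:x+100],(400,300),interpolation=cv2.INTER_CUBIC)
cv2.imwrite("pics/f.png",np.vstack([np.hstack([f(S,207,145),f(T,220,158)]),np.hstack([f(S,130,240),f(S,230,120)])]))
go([400,100,300],10.5)
h=cv2.cvtColor(S,cv2.COLOR_BGR2HSV); m=(h[...,0]>3)&(h[...,0]<22)&(h[...,1]>150)&(h[...,2]>70); m[200:]=0; m[:,:240]=0;m[:,280:]=0
b=max(blobs(m),key=lambda b:b[1]); print(b)
o,d=ray("side",[b[0]]); print('handle z at slot xy', [ (z,onz("side",[b[0]],z)[0]) for z in(119,123,127)])
```

```text
clock 16.3 pos [ 512.16 -112.78  220.68] yaw 10.500495984824887 q [-0.35  0.25  1.68  0.    1.21 -0.53] F [ 0.01  0.25 -0.29] M [-0.03 -0.1  -0.02] w 0.6479450278305202
offset m [-0.07 -0.08  0.23] twist 0.00049598482488733 tilt [ 0.01 -0.   -1.  ]
(array([256.6, 172.4]), np.int32(151), ((256.65380859375, 172.2692108154297), (8.043152809143066, 21.35595703125), 33.690067291259766))
handle z at slot xy [(119, array([ 515.88, -121.84,  119.  ])), (123, array([ 512.53, -116.57,  123.  ])), (127, array([ 509.17, -111.3 ,  127.  ]))]
```

View pics/f.png

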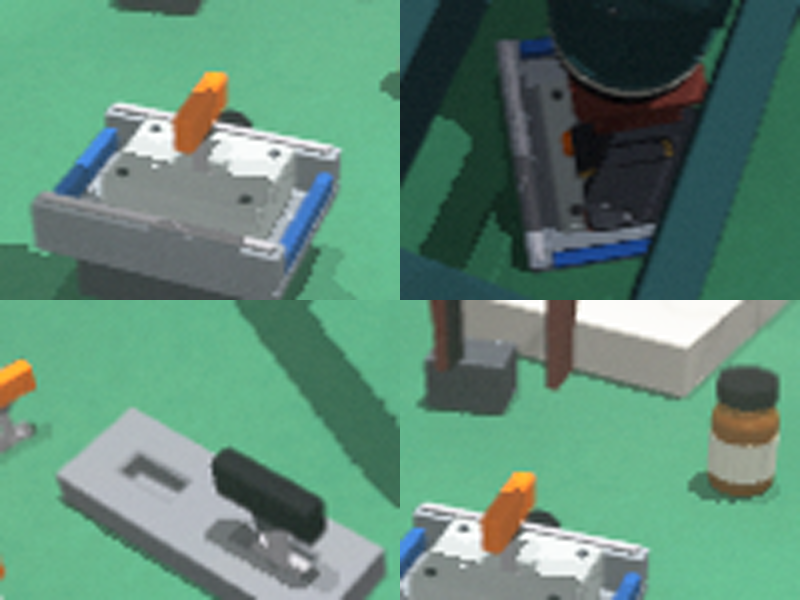

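The handle stands upright across the slot at about z = 125.5, matching slide top + 37. The spare pin, ring area and jar look undisturbed. I'll do a quick numeric check, then hand in.

Run:
```python
from h import *
A=cv2.imread("pics/side0.png");S=cv2.imread("pics/f_side.png")
u=np.array([-.182,.983,0])
p=proj("side",[[510.5,-113,125.5]+k*u for k in(-30,30)]); print('predicted handle axis',p, 'angle',np.degrees(np.arctan2(*(p[1]-p[0])[::-1])))
h=cv2.cvtColor(S,cv2.COLOR_BGR2HSV); m=((h[...,0]>3)&(h[...,0]<22)&(h[...,1]>150)&(h[...,2]>70)); m[200:]=0; m[:,:240]=0;m[:,280:]=0
q=np.argwhere(m)[:,::-1]; print('seen extents',q.min(0),q.max(0))
box=[[510.5,-113,125.5]+k*u+a*np.array([.983,.182,0])+[0,0,z] for k in(-30,30) for a in(-7,7) for z in(-12,12)]
b=proj("side",box); print('pred extents',b.min(0),b.max(0))
print('diff ring/jar/spare',[float(cv2.absdiff(A,S)[y-8:y+8,x-8:x+8].mean()) for x,y in((276,271),(316,155),(197,289))])
arm.job_done(); print('done',arm.read_state()["clock"])
```

```text
predicted handle axis [[260.94 166.29]
 [251.85 178.94]] angle 125.70286893503851
seen extents [251 163] [263 182]
pred extents [248.94 161.63] [263.61 183.73]
diff ring/jar/spare [11.087239583333334, 3.5572916666666665, 2.4817708333333335]
the job is handed in; nothing more can be done
the job is handed in; nothing more can be done
```

Run:
```python
import cv2,numpy as np
for f in("side0","f_side"):
    h=cv2.cvtColor(cv2.imread(f"pics/{f}.png"),cv2.COLOR_BGR2HSV)[255:288,260:293]
    m=(h[...,0]<32)&(h[...,0]>8)&(h[...,1]>120); print(f,np.argwhere(m).mean(0),m.sum())
```

```text
side0 [16.29166667 16.0625    ] 192
f_side [16.32804233 16.        ] 189
```

The orange pin is locked in the slide and the job was handed in about 16 s into the 72 s limit.

**What I did:**
- I gripped the largest orange pin and carried it to the slot. It touched the chamfer with a reading of about 17 N, then dropped in.
- I pressed it about 5 mm into the pad, with about 9 N on the wrist.
- I turned it 90° with almost no torque, then let it rise until it met a firm stop. I released it there and lifted clear.

**Last checks:**
- **Seat:** the stop came about 1 mm below the pad's contact height, as it should when the pin is home in its groove.
- **Handle height:** it is about 125.5 mm in the side view. My contact-based estimate of slide top + 37 mm agrees to within about 1 mm.
- **Handle angle:** the handle lies across the slot as predicted. Its outline in the picture is 1–2 pixels smaller than predicted.
- **Gripper:** the last wrist force reading was about zero, with the gripper about 110 mm above its release height.
- **Other objects:** the spare pin and the jar look unchanged. The picture around the ring had changed, but the ring's own position matches to 0.1 pixel, so I take that change to be the arm's shadow.

**One disagreement:** the cameras put the slide top at 86 mm, while touch put it at about 88–90 mm. I relied on touch.

Peak forces between readings were not seen; the highest one read was about 17 N.

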